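# Load spice tins into the caddy with its spring-return pusher

## Task

Use the caddy's red spring-loaded pusher to push the green-lidded tin that stands in the loading bay wholly in between the guide rails, then let the pusher come back slowly all the way to its rest, never letting it snap back. Then stand the yellow-lidded tin in the emptied bay and push it in behind the first in the same way, again easing the pusher fully home before letting go. Keep all tins upright, finish with all three wholly between the rails in single file, and leave the other things on the ledge where they are.

Things in the scene. Friction and masses are not known exactly. Their poses are not given: they have to be found in the camera images.
- caddy: Fixed wooden base board, 400 x 92 mm, with pusher and guide rails. Origin: underside, on the lane's centre line, below the pusher's front face at rest; x along the lane (the way tins are pushed), z up. Board from x = -150 to 250 mm, top at z = 14. Open loading bay x = 0 to 50, low guides 60 mm apart, tops at z = 26. Grey spring housing behind the pusher, x = -147 to -89, top at z = 50.
- mouth (a point): Start of the aluminium guide rails, on the lane's centre line on the board, 72 mm ahead of the caddy's origin. Rails 52 mm apart, 68 mm over all, run 172 mm on to a wooden end stop; inward lips with tops 83 mm above the ledge keep tins from entering from above. A flare leads in from 21 mm before this point. A tin is wholly between the rails when its axis is 23 mm past this point.
- bay (a point): The point where a tin is to be stood in the loading bay: on the base board's top (14 mm above the ledge) on the lane's centre line, 29 mm in front of the resting pusher's face (a tin there clears the face by 6 mm). It moves with the caddy only.
- pusher (a joint): Travel in m of the pusher along the caddy's +x: 0 at rest, 0.085 fully in. A spring drives it back with 3 N at rest, 11.5 N fully in; each tin pushed adds about 0.5 N. Moving mass 0.25 kg: let go short of rest it snaps back. Fully in, its face stands 85 mm ahead of the caddy's origin, so the tin before it has its axis at 108 mm.
- handle (a point): Point on the axis of the pusher's upright red handle, a round post 20 mm in diameter, from 32 to 112 mm above the ledge, standing 60 mm behind the pusher's front face. This point is 98 mm above the ledge and moves with the pusher. The grey pusher bar under it is 34 mm wide, top at 32 mm; the red face is 42 mm wide, top at 52 mm.
- tin_bay: upright round spice tin, 46 mm diameter, 60 mm tall, steel with a green lid (top 14 mm), about 0.12 kg; origin at the centre of its underside, z up the tin's axis. At the start it stands in the loading bay, just in front of the pusher.
- tin_wait: upright round spice tin, 46 mm diameter, 60 mm tall, steel with a yellow lid (top 14 mm), about 0.12 kg; origin at the centre of its underside, z up the tin's axis. At the start it stands on the ledge to the robot's right.
- tin_last: upright round spice tin, 46 mm diameter, 60 mm tall, steel with a white lid (top 14 mm), about 0.12 kg; origin at the centre of its underside, z up the tin's axis. It is already between the rails, somewhere along the lane, and is pushed further in only if the others reach it; all three fit.
- cup: blue ceramic cup without handle, 68 mm diameter, 70 mm tall, origin at the underside's centre; leave alone
- shaker: white ceramic shaker, 42 mm diameter, 80 mm tall, origin at the underside's centre; leave alone
- food_jar: steel thermal food jar, 90 mm diameter, 140 mm tall, origin at the underside's centre; leave alone
- pickle_dish: white ceramic dish, 110 mm diameter, 30 mm tall, origin at the underside's centre; leave alone
- bento: cedar bento box with sliding lid, 110 (its x) x 190 (its y) x 62 mm, origin at the underside's centre; leave alone
- rice_scoop: flat green plastic rice scoop, 182 mm long along its x, 8 mm thick, lying; origin on the underside where the handle meets the 64 mm round blade; leave alone
Things that resemble listed ones, but are neither listed nor needed, are in the scene too. Leave any purple look-alike of the tin_wait alone. Leave any purple look-alike of the tin_last alone.

How it is judged (in metres and radians):
On the way, in this order (a step that is already met when the one before it is completed fails the run):
1. the pusher has pushed the green-lidded tin wholly between the rails (value of joint pusher above 0.06 m and x of tin_bay in the frame of caddy above 0.095 m and y of tin_bay in the frame of caddy between -0.01 and 0.01 m and z of tin_bay in the frame of caddy below 0.02 m and angle between tin_bay's own z axis and vertical below 0.1 rad), for 0.05 s.
2. the pusher is back at rest, the green-lidded tin staying between the rails (value of joint pusher below 0.004 m and x of tin_bay in the frame of caddy above 0.095 m and y of tin_bay in the frame of caddy between -0.01 and 0.01 m and z of tin_bay in the frame of caddy below 0.02 m and angle between tin_bay's own z axis and vertical below 0.1 rad), for 0.2 s.
3. the pusher has pushed the yellow-lidded tin wholly between the rails (value of joint pusher above 0.06 m and x of tin_wait in the frame of caddy above 0.095 m and y of tin_wait in the frame of caddy between -0.01 and 0.01 m and z of tin_wait in the frame of caddy below 0.02 m and angle between tin_wait's own z axis and vertical below 0.1 rad), for 0.05 s.
At the end, for the whole second after the job is handed in: All three tins stand upright (within 0.1 rad) and still on the base board between the rails, their axes past caddy x = 95 mm and within 10 mm of the centre line, and the pusher is back at rest (within 4 mm) (all of step 2 and linear speed of each of tin_bay, tin_wait, tin_last below 0.02 m/s and x of each of tin_wait, tin_last in the frame of caddy above 0.095 m and y of tin_wait in the frame of caddy between -0.01 and 0.01 m and z of each of tin_wait, tin_last in the frame of caddy below 0.02 m and angle between each of tin_wait, tin_last's own z axis and vertical below 0.1 rad and y of tin_last in the frame of caddy between -0.01 and 0.01 m); the robot touches nothing.
It fails at once if the pusher snaps back: it returns faster than 0.3 m/s (velocity of joint pusher below -0.3 m/s).
It fails at once if a tin is tipped over (leans more than 0.6 rad) (angle between any of tin_bay, tin_wait, tin_last's own z axis and vertical above 0.6 rad).
It fails at once if the cup, shaker, food jar, pickle dish, bento box or rice scoop is displaced by more than 30 mm (distance of any of cup, shaker, food_jar, pickle_dish, bento, rice_scoop from where it was at the start of the episode above 0.03 m).
It also fails if it takes over 72 s, if anything falls off the work surface, if the arm or the gripper's body presses on something with over 40 N, if the wrist force passes 120 N, or if a joint passes its speed limit or range.

## Robot

A 6-joint arm with a two-finger parallel gripper is mounted at the origin on the work surface. World frame = base frame: x ahead of the robot, y to its left, z up, the work surface at z = 0. Lengths are in mm, angles in rad, forces in N, time in s.
With the tool pointing down it reaches from about 250 to 800 mm from the base axis. Payload 3.9 kg.
Tool frame: the origin (TCP) lies midway between the tips of the shut fingers; the grasp point (between the pads) lies 19 mm behind it; z points along the fingers, y is the line along which they close (so a half turn about z gives the same grasp; the last joint's range is limited). The gripper opens to 85 mm and grips with 20 to 120 N. Pads are 22 mm wide; open, the fingers measure 114 mm over their backs; the gripper's body (76 mm by 85 mm) begins 54 mm behind the grasp point. The pads swing forward as they close: fully open they stand 13 mm farther back than shut.
Start: joints at [1.136, 0.26, -0.138, 1.173, 0, 1.571], TCP at [221.14, 476.143, 231.304] pointing down, gripper open.
Joint ranges: [-2.78, 2.78], [-0.83, 1.72], [-1.28, 1.37], [-1.9, 2.12], [-1.57, 1.48], [-3.14, 3.14]. Speed limits (rad/s): [2.57, 2.57, 3.14, 3.14, 3.14, 3.14].

## Interface

Orientations are given as [roll, pitch, yaw] about the fixed x, y, z axes, in that order (R = Rz(yaw) Ry(pitch) Rx(roll)).
In Python, from bench import ctrl gives the robot as it stands.
- The arm moves only by the tool drive_tool, never from a script. Its argument "increments" is a list of rows, each an object of numbers: "tx", "ty", "tz": the shift along the world's x, y, z in m; "ax", "ay", "az": the turn, a rotation vector about the world's x, y, z in degrees. In form: [{"tx": .., "ty": .., "tz": .., "ax": .., "ay": .., "az": ..}, ...]. A call has 1 to 20 rows; each row shifts and turns the commanded pose from where the row before left it; what a row does not reach is not made up. A row lasts 1/8 s, in which the tool goes at most 62.5 mm and 10.7 degrees, less where a joint would pass 70% of its speed; a pose out of reach is approached as far as the arm can. A call with a gripper value outside its range is refused whole. "grip" is the closure, from -1 (fully open) to 1 (shut), set as the call begins (left out, the last holds). The fingers move at their own pace and stop on an object; the grip force is fixed at half the most. Time passes only in rows, so rows that do not move let the fingers close. It gives the time, the measured TCP pose, the force, the opening and the grip force at its end, in the units of the state.
- ctrl.state(): the state, without advancing time (a new reading comes with each control period).
- ctrl.grab_frame(name): name is "side" or "top" or "wrist"; returns a dict with "color" (480x640x3 uint8, red, green, blue), "fx", "fy", "cx", "cy" (pixels), "camera_from_world" (4x4, takes a point from world to camera coordinates). Camera axes: x right, y up, looking along -z (the intrinsics and any distortion apply to the point x, -y, -z); pixel columns grow to the right and rows downward; lengths in mm; the calibration is good to about 2 mm. The wrist camera is an equidistant fisheye: a pixel r from the principal point sees the ray r / f radians off the axis. A picture is of the moment at which its call begins. There is no depth.
- ctrl.hand_in(): hands the job in; it is judged then, once.
The state is a dict: "t": time; "joint_positions": joint angles; "qd": joint speeds; "joint_efforts": joint torques, N m; "tcp_pos": TCP position; "eef_rot": TCP orientation; "contact_force": force on the tool from outside, world axes, zero at the start; "ft_torque": the same for the moment, N m; "gripper_width": opening from 0.0 (shut) to 1.0 (fully open); "gripper_force": force on a finger pad.
Only numpy, scipy, OpenCV 4.12 (cv2) and the standard library are available. Lean on these libraries where they do the work, as an engineer would, in place of code of your own. Each camera call takes 0.05 s, during which the arm holds its last target. There are 200 camera calls.

## Working session

There is one attempt and no reset: what is moved stays moved. The work goes in short steps, Python scripts to look and compute and a tool call to move; the robot and the scene stay as the last step left them, time stands still between calls to the robot, and variables do not carry over. Pictures are saved under pics/ and viewed, at most 11 in all, crops included, and the job is handed in when it is done.

Besides the shell and the picture viewer there is one more tool, called by a JSON object that holds its "api" and its "payload". drive_tool: Moves the arm, as the interface text tells. Its arguments: {"type":"object","properties":{"increments":{"type":"array","items":{"type":"object","properties":{"tx":{"type":"number"},"ty":{"type":"number"},"tz":{"type":"number"},"ax":{"type":"number"},"ay":{"type":"number"},"az":{"type":"number"}}}},"grip":{"type":"number"}},"required":["increments"]}

```bash
mkdir -p pics; cat > h.py <<'E'
import numpy as np, cv2, pickle
from bench import ctrl
def grab(n,f):
    d=ctrl.grab_frame(n); cv2.imwrite(f'pics/{f}.png',d['color'][:,:,::-1]); pickle.dump(d,open(f'pics/{f}.pkl','wb')); return d
def load(f): return pickle.load(open(f'pics/{f}.pkl','rb'))
def ray(d,u,v):
    x=(u-d['cx'])/d['fx'];y=(v-d['cy'])/d['fy']
    T=np.array(d['camera_from_world']);R=T[:3,:3]
    c=-R.T@T[:3,3]; return c,R.T@np.array([x,-y,-1])
def atz(d,u,v,z):
    c,r=ray(d,u,v); return c+r*(z-c[2])/r[2]
def proj(d,p):
    T=np.array(d['camera_from_world']);q=T[:3,:3]@np.array(p)+T[:3,3]
    return d['cx']+d['fx']*q[0]/-q[2], d['cy']-d['fy']*q[1]/-q[2]
E
python3 -c "
from h import *
for n in ['top','side']:
    d=grab(n,n+'0'); print(n,d['fx'],d['cx'],d['cy'],ray(d,320,240),d.keys())
print(ctrl.state())"
```

```text
top 436.04362123210376 321.7027221427515 250.3795123368658 (array([ 408.99606591,   63.87742969, 1306.83927789]), array([ 0.11632189, -0.00379098, -0.99349722])) dict_keys(['color', 'fx', 'fy', 'cx', 'cy', 'camera_from_world'])
side 620.9803328043275 319.5674812411985 232.94496026981568 (array([ 469.01741813, 1171.78642248,  931.04778429]), array([ 0.03835015, -0.77885942, -0.62612845])) dict_keys(['color', 'fx', 'fy', 'cx', 'cy', 'camera_from_world'])
{'t': 0.1, 'joint_positions': array([ 1.13597343e+00,  2.60591309e-01, -1.39261930e-01,  1.17270941e+00,
        4.22298027e-05,  1.57080835e+00]), 'qd': array([-0.00065678, -0.00101286,  0.00363041,  0.00068569, -0.00062562,
       -0.00025687]), 'joint_efforts': array([-1.33477456e-04, -4.06507945e+01,  2.54527456e+01,  1.01044550e-02,
       -3.31358672e-05,  4.44485782e-07]), 'tcp_pos': array([220.87924419, 475.58192496, 230.55404133]), 'eef_rot': array([-3.13982633e+00, -4.22084931e-05,  2.70675766e+00]), 'contact_force': array([ 0.93273056, -0.42945892, -0.7530365 ]), 'ft_torque': array([-0.06125534,  0.01458888,  0.00812921]), 'gripper_force': 0.0, 'gripper_width': 1.0012164520210984}
```

View pics/top0.png

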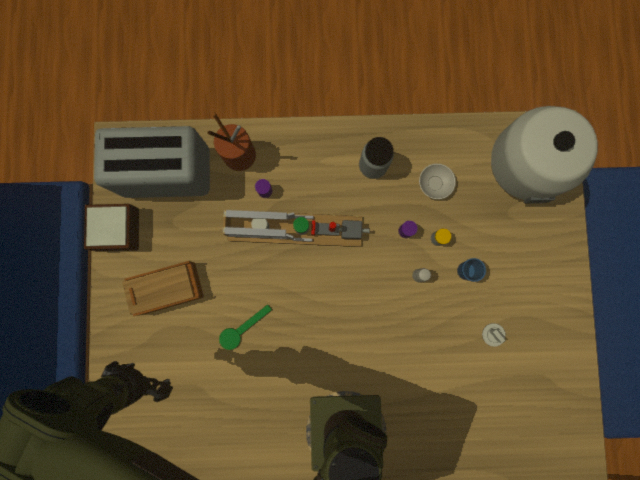

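View pics/side0.png

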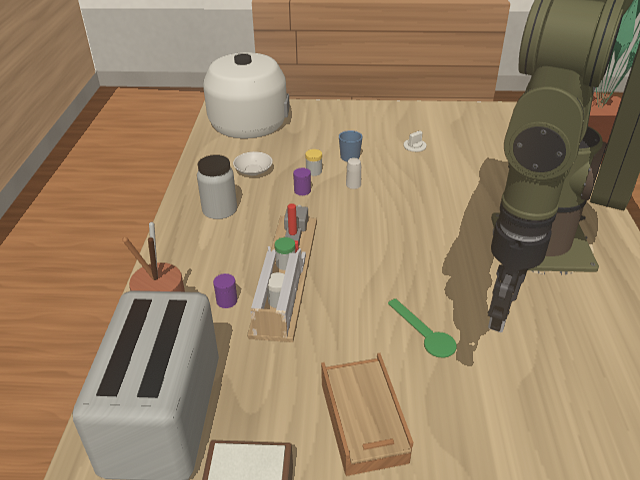

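The top view has +x up and +y left. It shows the caddy from (224,225) to (362,232), the handle at about (333,227), the green tin at (302,225), the white tin at (259,225), the yellow tin at (444,237) and purple look-alikes at (409,229) and (263,187). In the side view the yellow tin is at (314,160). Next I'll enlarge the caddy and yellow tin areas.

```bash
python3 -c "
from h import *
c=load('top0')['color'][:,:,::-1]
a=cv2.resize(c[200:260,215:375],None,fx=5,fy=5,interpolation=cv2.INTER_CUBIC)
b=cv2.resize(c[205:265,350:510],None,fx=5,fy=5,interpolation=cv2.INTER_CUBIC)[:300]
cv2.imwrite('pics/crop1.png',np.clip(1.5*np.vstack([a,b]).astype(float),0,255).astype('uint8'))"
```

```text
(no output)
```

View pics/crop1.png

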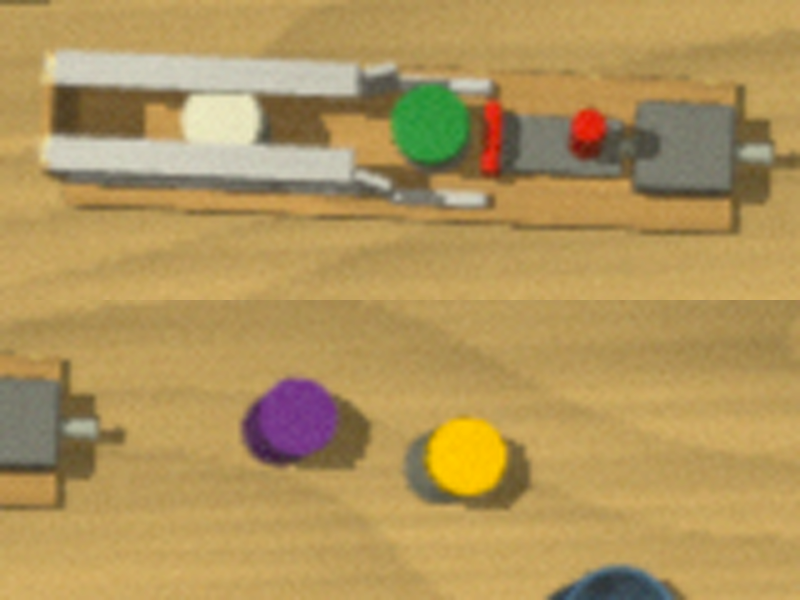

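```bash
cat > fit.py <<'E'
from h import *
from scipy.optimize import least_squares
d=load('top0')
A=lambda X,Y:((X+.5)/5-.5+215,(Y+.5)/5-.5+200)
B=lambda X,Y:((X+.5)/5-.5+350,(Y+.5)/5-.5+205)
# caddy-frame points (lane +x ~ world +y, so caddy +y ~ world -x)
P=[((72+172,-34,83),A(48,53)),((72+172,34,83),A(45,172)),((72,-34,83),A(360,64)),((72,34,83),A(353,185)),
((-150,-46,14),A(741,86)),((-150,46,14),A(738,232)),((-60,0,112),A(589,123)),((-147,-22,50),A(733,101)),((0,0,52),A(491,137))]
def w(p,q):
    c,s=np.cos(p[2]),np.sin(p[2]); return np.array([p[0]+c*q[0]-s*q[1],p[1]+s*q[0]+c*q[1],q[2]])
def res(p):return np.concatenate([np.subtract(proj(d,w(p,q)),uv) for q,uv in P if q[1]!=-22])
r=least_squares(res,[560,60,1.57],x_scale=[1,1,.01],loss='soft_l1'); p=r.x
print(p,res(p).reshape(-1,2).round(1).tolist())
for n,q in dict(handle=(-60,0,98),bay=(29,0,14),mouth=(72,0,14)).items(): print(n,w(p,q).round(1))
def inv(X):
    c,s=np.cos(p[2]),np.sin(p[2]);e=X-np.array([p[0],p[1],0]);return [c*e[0]+s*e[1],-s*e[0]+c*e[1]]
for n,uv,z in [('green',A(431,124),74),('white',A(222,120),74),('yellow',B(467,156.5),60),('purple',B(297,118),60)]:
    X=atz(d,*uv,z); print(n,X.round(1),np.round(inv(X),1))
s=load('side0')
for n,X in [('yel',[*atz(d,*B(467,156.5),60)[:2],60]),('green',[*atz(d,*A(431,124),74)[:2],74]),('handletop',w(p,(-60,0,112))),('endstopcorner',w(p,(250,-46,14))),('c2',w(p,(250,46,14)))]: print(n,np.round(proj(s,X),1))
E
python3 fit.py; python3 -c "
from h import *
c=load('side0')['color'][:,:,::-1]
cv2.imwrite('pics/crop2.png',cv2.resize(c[140:345,200:370],None,fx=3,fy=2.9,interpolation=cv2.INTER_CUBIC))"
```

```text
[594.35126039  82.81793857   1.50413027] [[1.7, 0.0], [0.9, -0.1], [-0.2, 0.2], [0.1, -0.2], [-0.5, -1.1], [-0.9, 0.2], [0.3, 0.6], [-1.3, 0.1]]
handle [590.4  23.   98. ]
bay [596.3 111.8  14. ]
mouth [599.1 154.7  14. ]
green [599.6 112.8  74. ] [30.2 -3.3]
white [605.1 231.9  74. ] [149.5  -0.8]
yellow [ 557.4 -295.9   60. ] [-380.3   11.6]
purple [ 582.4 -198.8   60. ] [-281.7   -6.9]
yel [313.2 151.6]
green [284.4 241.3]
handletop [291.2 203.6]
endstopcorner [247.4 332.4]
c2 [293.2 335.9]
```

View pics/crop2.png

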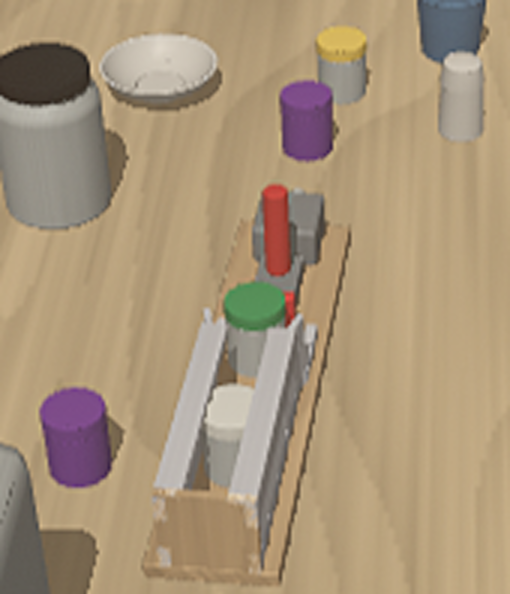

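{"api": "drive_tool", "payload": {"increments": [{"tx": 0.0246, "ty": -0.0302, "az": 1.4}, {"tx": 0.0246, "ty": -0.0302, "az": 1.4}, {"tx": 0.0246, "ty": -0.0302, "az": 1.4}, {"tx": 0.0246, "ty": -0.0302, "az": 1.4}, {"tx": 0.0246, "ty": -0.0302, "az": 1.4}, {"tx": 0.0246, "ty": -0.0302, "az": 1.4}, {"tx": 0.0246, "ty": -0.0302, "az": 1.4}, {"tx": 0.0246, "ty": -0.0302, "az": 1.4}, {"tx": 0.0246, "ty": -0.0302, "az": 1.4}, {"tx": 0.0246, "ty": -0.0302, "az": 1.4}, {"tx": 0.0246, "ty": -0.0302, "az": 1.4}, {"tx": 0.0246, "ty": -0.0302, "az": 1.4}, {"tx": 0.0246, "ty": -0.0302, "az": 1.4, "tz": -0.02}, {"tx": 0.0246, "ty": -0.0302, "az": 1.4, "tz": -0.02}, {"tx": 0.0246, "ty": -0.0302, "az": 1.5, "tz": -0.02}, {}], "grip": -1}}

```text
validation failed for argument at $.in...
```

```bash
python3 -c "
from h import *
s=ctrl.state(); print(s['t'],s['joint_positions'].round(3),s['tcp_pos'],s['eef_rot'],s['contact_force'])
d=grab('wrist','w1'); print(d['fx'],d['cx'],d['cy'],ray(d,320,240)[0])
T=np.array(d['camera_from_world'])
for n,p in dict(htop=(590.4,23,112),tipdown=(590.4,23,32),green=(599.6,112.8,74),railA=(0,0,0)).items():
    q=T[:3,:3]@np.array(p)+T[:3,3]; v=np.array([q[0],-q[1],-q[2]]); r=np.hypot(v[0],v[1]); th=np.arctan2(r,v[2]); print(n,d['cx']+d['fx']*th*v[0]/r,d['cy']+d['fy']*th*v[1]/r)
"
```

```text
0.1 [ 1.136  0.261 -0.139  1.173  0.     1.571] [220.87924419 475.58192496 230.55404133] [-3.13982633e+00 -4.22084931e-05  2.70675766e+00] [ 0.93273056 -0.42945892 -0.7530365 ]
371.64829954431775 317.67006303726333 235.7343116016157 [158.60200152 505.44473799 372.98650937]
htop 159.81782404337716 545.2448153942925
tipdown 171.7945082168299 509.3291258673912
green 210.1921925476593 527.8872808681091
railA -33.50174148674307 211.59662135330268
```

View pics/w1.png

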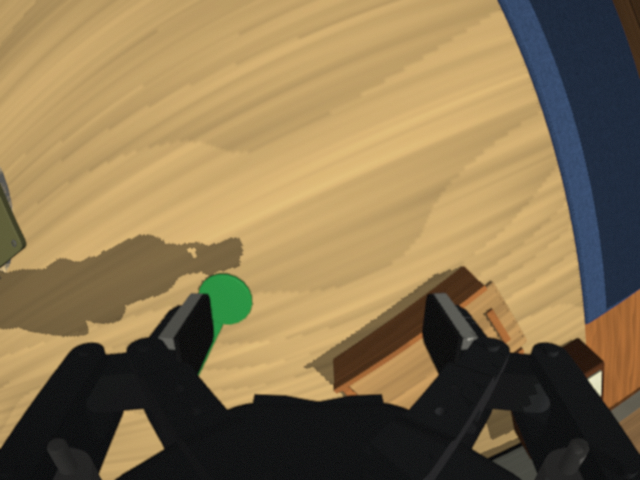

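The move was refused, probably because of the empty row. The wrist view is therefore still from the start pose, with the scoop blade at (225,300) and the bento at (430,340). I'll resend it with that row filled in.

{"api": "drive_tool", "payload": {"increments": [{"tx": 0.0246, "ty": -0.0302, "tz": 0, "ax": 0, "ay": 0, "az": 1.4}, {"tx": 0.0246, "ty": -0.0302, "tz": 0, "ax": 0, "ay": 0, "az": 1.4}, {"tx": 0.0246, "ty": -0.0302, "tz": 0, "ax": 0, "ay": 0, "az": 1.4}, {"tx": 0.0246, "ty": -0.0302, "tz": 0, "ax": 0, "ay": 0, "az": 1.4}, {"tx": 0.0246, "ty": -0.0302, "tz": 0, "ax": 0, "ay": 0, "az": 1.4}, {"tx": 0.0246, "ty": -0.0302, "tz": 0, "ax": 0, "ay": 0, "az": 1.4}, {"tx": 0.0246, "ty": -0.0302, "tz": 0, "ax": 0, "ay": 0, "az": 1.4}, {"tx": 0.0246, "ty": -0.0302, "tz": 0, "ax": 0, "ay": 0, "az": 1.4}, {"tx": 0.0246, "ty": -0.0302, "tz": 0, "ax": 0, "ay": 0, "az": 1.4}, {"tx": 0.0246, "ty": -0.0302, "tz": 0, "ax": 0, "ay": 0, "az": 1.4}, {"tx": 0.0246, "ty": -0.0302, "tz": 0, "ax": 0, "ay": 0, "az": 1.4}, {"tx": 0.0246, "ty": -0.0302, "tz": 0, "ax": 0, "ay": 0, "az": 1.4}, {"tx": 0.0246, "ty": -0.0302, "tz": -0.02, "ax": 0, "ay": 0, "az": 1.4}, {"tx": 0.0246, "ty": -0.0302, "tz": -0.02, "ax": 0, "ay": 0, "az": 1.4}, {"tx": 0.0246, "ty": -0.0302, "tz": -0.02, "ax": 0, "ay": 0, "az": 1.5}, {"tx": 0, "ty": 0, "tz": 0, "ax": 0, "ay": 0, "az": 0}], "grip": -1}}

```text
t: 2.15
tcp_pos: [590.1, 21.1, 168.8]
eef_rot: [-3.141, -0.004, 3.072]
contact_force: [-0.9, 1.0, 0.3]
gripper_width: 1.001
gripper_force: 0.0
```

```bash
cat >> h.py <<'E'
def wproj(d,p):
    T=np.array(d['camera_from_world']);q=T[:3,:3]@np.array(p)+T[:3,3]; v=np.array([q[0],-q[1],-q[2]]); r=np.hypot(v[0],v[1]); th=np.arctan2(r,v[2]); return np.array([d['cx']+d['fx']*th*v[0]/r,d['cy']+d['fy']*th*v[1]/r])
def watz(d,u,v,z):
    a=np.array([u-d['cx'],v-d['cy']])/d['fx'];th=np.hypot(*a);k=np.sin(th)/th
    T=np.array(d['camera_from_world']);R=T[:3,:3];c=-R.T@T[:3,3];r=R.T@np.array([a[0]*k,-a[1]*k,-np.cos(th)]);return c+r*(z-c[2])/r[2]
E
python3 -c "
from h import *
s=ctrl.state(); print(s['t'],s['joint_positions'].round(3))
d=grab('wrist','w2')
for n,p in dict(htop=(590.4,23,112),hbot=(590.4,23,32),green=(599.6,112.8,74)).items(): print(n,wproj(d,p))
"
```

```text
2.15 [ 0.036  0.405 -0.088  1.081 -0.     0.106]
htop [320.52675454 256.61098597]
hbot [319.79363917 222.99392515]
green [449.5302864 241.936459 ]
```

View pics/w2.png

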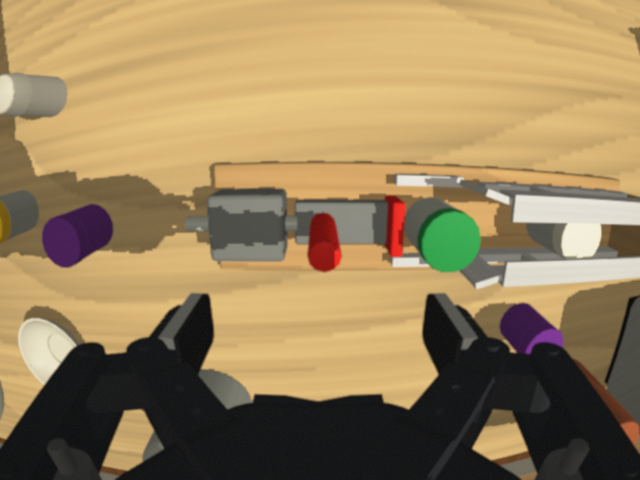

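The wrist view shows the handle top centred at about (325,257), against a prediction of (320.5,256.6). That puts the handle about 2 mm further along +y, at y≈25. The green lid at (450,240) matches. I'll descend over the handle.

{"api": "drive_tool", "payload": {"increments": [{"ty": 0.002, "tz": -0.02}, {"tx": 0, "tz": -0.023}, {"tz": -0.023}, {"tz": -0.023}, {"tz": 0}, {"tz": 0}], "grip": -1}}

```text
validation failed for argument at $.in...
```

{"api": "drive_tool", "payload": {"increments": [{"tx": 0, "ty": 0.002, "tz": -0.02, "ax": 0, "ay": 0, "az": 0}, {"tx": 0, "ty": 0, "tz": -0.023, "ax": 0, "ay": 0, "az": 0}, {"tx": 0, "ty": 0, "tz": -0.023, "ax": 0, "ay": 0, "az": 0}, {"tx": 0, "ty": 0, "tz": -0.023, "ax": 0, "ay": 0, "az": 0}, {"tx": 0, "ty": 0, "tz": 0, "ax": 0, "ay": 0, "az": 0}, {"tx": 0, "ty": 0, "tz": 0, "ax": 0, "ay": 0, "az": 0}], "grip": -1}}

```text
t: 2.95
tcp_pos: [590.5, 25.8, 83.5]
eef_rot: [3.141, 0.001, 3.076]
contact_force: [0.4, -0.2, 0.3]
gripper_width: 1.001
gripper_force: 0.0
```

{"api": "drive_tool", "payload": {"increments": [{"tx": 0, "ty": 0, "tz": 0, "ax": 0, "ay": 0, "az": 0}, {"tx": 0, "ty": 0, "tz": 0, "ax": 0, "ay": 0, "az": 0}, {"tx": 0, "ty": 0, "tz": 0, "ax": 0, "ay": 0, "az": 0}, {"tx": 0, "ty": 0, "tz": 0, "ax": 0, "ay": 0, "az": 0}, {"tx": 0, "ty": 0, "tz": 0, "ax": 0, "ay": 0, "az": 0}, {"tx": 0, "ty": 0, "tz": 0, "ax": 0, "ay": 0, "az": 0}], "grip": 1}}

```text
t: 3.7
tcp_pos: [590.3, 24.7, 82.7]
eef_rot: [-3.141, 0.0, 3.075]
contact_force: [-2.0, -0.9, 4.7]
gripper_width: 0.212
gripper_force: 58.5
```

{"api": "drive_tool", "payload": {"increments": [{"tx": 0.0003, "ty": 0.005, "tz": 0, "ax": 0, "ay": 0, "az": 0}, {"tx": 0.0005, "ty": 0.007, "tz": 0, "ax": 0, "ay": 0, "az": 0}, {"tx": 0.0005, "ty": 0.007, "tz": 0, "ax": 0, "ay": 0, "az": 0}, {"tx": 0.0005, "ty": 0.007, "tz": 0, "ax": 0, "ay": 0, "az": 0}, {"tx": 0.0005, "ty": 0.007, "tz": 0, "ax": 0, "ay": 0, "az": 0}, {"tx": 0.0004, "ty": 0.007, "tz": 0, "ax": 0, "ay": 0, "az": 0}, {"tx": 0.0005, "ty": 0.007, "tz": 0, "ax": 0, "ay": 0, "az": 0}], "grip": 1}}

```text
t: 4.58
tcp_pos: [593.4, 69.7, 82.7]
eef_rot: [-3.136, 0.001, 3.073]
contact_force: [-1.4, -10.0, 6.8]
gripper_width: 0.213
gripper_force: 59.0
```

{"api": "drive_tool", "payload": {"increments": [{"tx": 0.0005, "ty": 0.007, "tz": 0, "ax": 0, "ay": 0, "az": 0}, {"tx": 0.0005, "ty": 0.007, "tz": 0, "ax": 0, "ay": 0, "az": 0}, {"tx": 0.0005, "ty": 0.007, "tz": 0, "ax": 0, "ay": 0, "az": 0}, {"tx": 0.0004, "ty": 0.007, "tz": 0, "ax": 0, "ay": 0, "az": 0}, {"tx": 0.0004, "ty": 0.006, "tz": 0, "ax": 0, "ay": 0, "az": 0}, {"tx": 0.0001, "ty": 0.002, "tz": 0, "ax": 0, "ay": 0, "az": 0}, {"tx": 0, "ty": 0, "tz": 0, "ax": 0, "ay": 0, "az": 0}, {"tx": 0, "ty": 0, "tz": 0, "ax": 0, "ay": 0, "az": 0}], "grip": 1}}

```text
t: 5.58
tcp_pos: [595.9, 104.6, 82.8]
eef_rot: [-3.135, 0.001, 3.073]
contact_force: [-1.1, -11.2, 6.8]
gripper_width: 0.214
gripper_force: 59.1
```

```bash
python3 -c "
from h import *
a=grab('wrist','w3'); b=grab('top','top1')
c=np.vstack([cv2.resize(a['color'][150:330,240:640],None,fx=2,fy=2)[:360],cv2.resize(b['color'][200:248,215:375],None,fx=5,fy=5,interpolation=cv2.INTER_CUBIC)])[:,:,::-1]
cv2.imwrite('pics/v3.png',c)
"
```

```text
(no output)
```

View pics/v3.png

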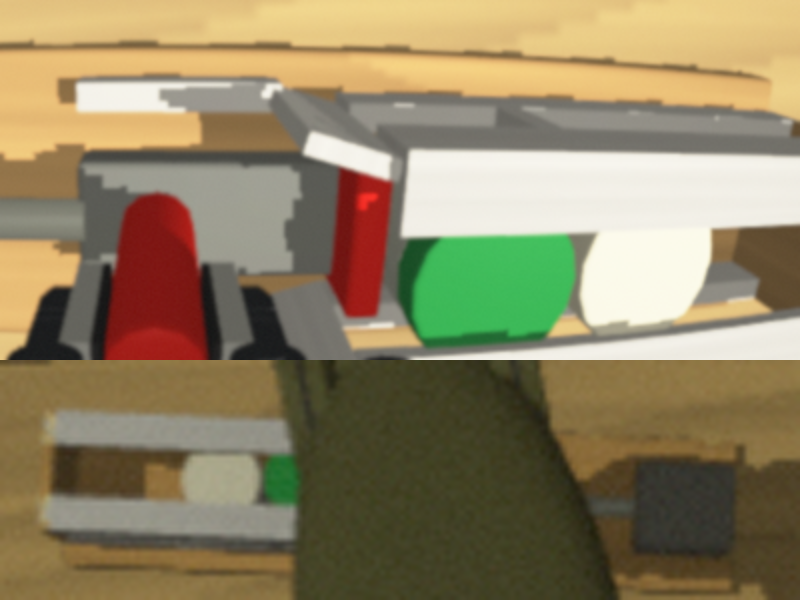

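The green tin is fully between the rails, with its lid at about (488,290) in the enlargement, up against the white tin and upright. Travel is about 80 mm. Now I'll ease the pusher back.

{"api": "drive_tool", "payload": {"increments": [{"tx": -0.0003, "ty": -0.004, "tz": 0, "ax": 0, "ay": 0, "az": 0}, {"tx": -0.0005, "ty": -0.007, "tz": 0, "ax": 0, "ay": 0, "az": 0}, {"tx": -0.0005, "ty": -0.007, "tz": 0, "ax": 0, "ay": 0, "az": 0}, {"tx": -0.0005, "ty": -0.007, "tz": 0, "ax": 0, "ay": 0, "az": 0}, {"tx": -0.0005, "ty": -0.007, "tz": 0, "ax": 0, "ay": 0, "az": 0}, {"tx": -0.0005, "ty": -0.007, "tz": 0, "ax": 0, "ay": 0, "az": 0}, {"tx": -0.0005, "ty": -0.007, "tz": 0, "ax": 0, "ay": 0, "az": 0}, {"tx": -0.0005, "ty": -0.007, "tz": 0, "ax": 0, "ay": 0, "az": 0}, {"tx": -0.0005, "ty": -0.007, "tz": 0, "ax": 0, "ay": 0, "az": 0}, {"tx": -0.0004, "ty": -0.007, "tz": 0, "ax": 0, "ay": 0, "az": 0}, {"tx": -0.0003, "ty": -0.006, "tz": 0, "ax": 0, "ay": 0, "az": 0}, {"tx": -0.0002, "ty": -0.004, "tz": 0, "ax": 0, "ay": 0, "az": 0}, {"tx": -0.0002, "ty": -0.003, "tz": 0, "ax": 0, "ay": 0, "az": 0}, {"tx": -0.0002, "ty": -0.003, "tz": 0, "ax": 0, "ay": 0, "az": 0}, {"tx": 0, "ty": 0, "tz": 0, "ax": 0, "ay": 0, "az": 0}, {"tx": 0, "ty": 0, "tz": 0, "ax": 0, "ay": 0, "az": 0}], "grip": 1}}

```text
t: 7.68
tcp_pos: [590.3, 24.7, 82.7]
eef_rot: [-3.141, 0.0, 3.075]
contact_force: [-1.5, -2.7, 5.2]
gripper_width: 0.215
gripper_force: 59.0
```

{"api": "drive_tool", "payload": {"increments": [{"tx": 0, "ty": -0.001, "tz": 0, "ax": 0, "ay": 0, "az": 0}, {"tx": 0, "ty": -0.001, "tz": 0, "ax": 0, "ay": 0, "az": 0}, {"tx": 0, "ty": 0, "tz": 0, "ax": 0, "ay": 0, "az": 0}, {"tx": 0, "ty": 0, "tz": 0, "ax": 0, "ay": 0, "az": 0}], "grip": 1}}

```text
t: 8.18
tcp_pos: [590.3, 24.7, 82.7]
eef_rot: [3.139, 0.0, 3.076]
contact_force: [-1.0, 3.0, 4.9]
gripper_width: 0.216
gripper_force: 59.0
```

{"api": "drive_tool", "payload": {"increments": [{"tx": 0, "ty": 0, "tz": 0, "ax": 0, "ay": 0, "az": 0}, {"tx": 0, "ty": 0, "tz": 0, "ax": 0, "ay": 0, "az": 0}, {"tx": 0, "ty": 0, "tz": 0, "ax": 0, "ay": 0, "az": 0}, {"tx": 0, "ty": 0, "tz": 0, "ax": 0, "ay": 0, "az": 0}, {"tx": 0, "ty": 0.002, "tz": 0, "ax": 0, "ay": 0, "az": 0}, {"tx": 0, "ty": 0, "tz": 0.025, "ax": 0, "ay": 0, "az": 0}, {"tx": 0, "ty": 0, "tz": 0.03, "ax": 0, "ay": 0, "az": 0}, {"tx": 0, "ty": 0, "tz": 0.035, "ax": 0, "ay": 0, "az": 0}, {"tx": 0, "ty": 0, "tz": 0, "ax": 0, "ay": 0, "az": 0}], "grip": -1}}

```text
t: 9.3
tcp_pos: [592.5, 25.4, 175.5]
eef_rot: [3.141, 0.006, 3.075]
contact_force: [0.5, -0.7, -0.5]
gripper_width: 1.001
gripper_force: 0.0
```

{"api": "drive_tool", "payload": {"increments": [{"tx": -0.0027, "ty": -0.0267, "tz": 0, "ax": 0, "ay": 0, "az": -7.5}, {"tx": -0.0027, "ty": -0.0267, "tz": 0, "ax": 0, "ay": 0, "az": -7.5}, {"tx": -0.0027, "ty": -0.0267, "tz": 0, "ax": 0, "ay": 0, "az": -7.5}, {"tx": -0.0027, "ty": -0.0267, "tz": 0, "ax": 0, "ay": 0, "az": -7.5}, {"tx": -0.0027, "ty": -0.0267, "tz": 0, "ax": 0, "ay": 0, "az": -7.5}, {"tx": -0.0027, "ty": -0.0267, "tz": 0, "ax": 0, "ay": 0, "az": -7.5}, {"tx": -0.0027, "ty": -0.0267, "tz": 0, "ax": 0, "ay": 0, "az": -7.5}, {"tx": -0.0027, "ty": -0.0267, "tz": 0, "ax": 0, "ay": 0, "az": -7.5}, {"tx": -0.0027, "ty": -0.0267, "tz": 0, "ax": 0, "ay": 0, "az": -7.5}, {"tx": -0.0027, "ty": -0.0267, "tz": 0, "ax": 0, "ay": 0, "az": -7.5}, {"tx": -0.0027, "ty": -0.0267, "tz": 0, "ax": 0, "ay": 0, "az": -7.5}, {"tx": -0.0027, "ty": -0.0267, "tz": 0, "ax": 0, "ay": 0, "az": -7.5}, {"tx": 0, "ty": 0, "tz": 0, "ax": 0, "ay": 0, "az": 0}, {"tx": 0, "ty": 0, "tz": 0, "ax": 0, "ay": 0, "az": 0}], "grip": -1}}

```text
t: 11.05
tcp_pos: [557.3, -294.5, 171.5]
eef_rot: [-3.14, -0.001, 1.505]
contact_force: [0.1, 1.4, -0.6]
gripper_width: 1.0
gripper_force: 0.0
```

```bash
python3 -c "
from h import *
s=ctrl.state(); print(s['t'],s['joint_positions'].round(3),s['tcp_pos'])
d=grab('wrist','w4'); t=load('top0'); b=grab('top','top2')
print('yel',wproj(d,(557.4,-295.9,60)))
# caddy measured features from top for current look
c=b['color'][200:260,215:375,::-1]
h=cv2.cvtColor(b['color'],cv2.COLOR_RGB2HSV)
print('shaker',atz(t,424,274,80),'cup',atz(t,473,270,70),'dish',atz(t,437,182,30))
m=cv2.inRange(cv2.cvtColor(d['color'],cv2.COLOR_RGB2HSV),(20,200,120),(32,255,255))
n,l,st,ce=cv2.connectedComponentsWithStats(m);print(st[1:][st[1:,4]>50],ce[1:][st[1:,4]>50])
"
```

```text
11.05 [-4.860e-01  4.700e-01  2.500e-02  1.128e+00  1.000e-03  1.150e+00] [ 557.28702522 -294.5099001   171.47952114]
yel [317.07064455 234.50461806]
shaker [ 448.55971948 -230.83629574   80.        ] cup [ 456.46976459 -373.12328281   70.        ] dish [ 723.57539978 -295.15658007   30.        ]
[[ 287  201   62   62 2975]] [[317.76033613 231.20840336]]
```

View pics/w4.png

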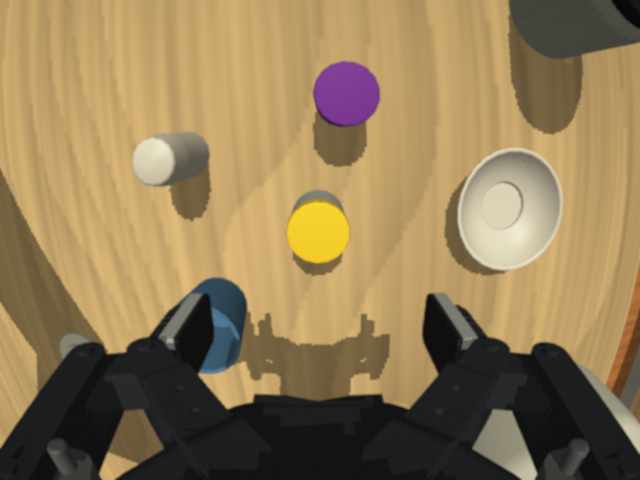

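The wrist view shows the yellow lid at (317.8,231), so the tin is at about (558,-294) and nearly under the TCP. The fingers have clear space along x. I'll descend and grip.

{"api": "drive_tool", "payload": {"increments": [{"tx": 0.0005, "ty": 0.001, "tz": -0.03, "ax": 0, "ay": 0, "az": 0}, {"tx": 0, "ty": 0, "tz": -0.035, "ax": 0, "ay": 0, "az": 0}, {"tx": 0, "ty": 0, "tz": -0.035, "ax": 0, "ay": 0, "az": 0}, {"tx": 0, "ty": 0, "tz": -0.03, "ax": 0, "ay": 0, "az": 0}, {"tx": 0, "ty": 0, "tz": -0.02, "ax": 0, "ay": 0, "az": 0}, {"tx": 0, "ty": 0, "tz": 0, "ax": 0, "ay": 0, "az": 0}, {"tx": 0, "ty": 0, "tz": 0, "ax": 0, "ay": 0, "az": 0}], "grip": -1}}

```text
t: 12.02
tcp_pos: [559.0, -294.0, 23.2]
eef_rot: [3.14, 0.0, 1.505]
contact_force: [0.0, -0.3, 0.1]
gripper_width: 1.001
gripper_force: 0.0
```

{"api": "drive_tool", "payload": {"increments": [{"tx": 0, "ty": 0, "tz": 0, "ax": 0, "ay": 0, "az": 0}, {"tx": 0, "ty": 0, "tz": 0, "ax": 0, "ay": 0, "az": 0}, {"tx": 0, "ty": 0, "tz": 0, "ax": 0, "ay": 0, "az": 0}, {"tx": 0, "ty": 0, "tz": 0, "ax": 0, "ay": 0, "az": 0}, {"tx": 0, "ty": 0, "tz": 0, "ax": 0, "ay": 0, "az": 0}], "grip": 1}}

```text
t: 12.65
tcp_pos: [558.6, -294.6, 23.4]
eef_rot: [3.14, 0.001, 1.504]
contact_force: [-1.1, 0.1, 5.7]
gripper_width: 0.522
gripper_force: 60.5
```

{"api": "drive_tool", "payload": {"increments": [{"tx": 0, "ty": 0, "tz": 0.02, "ax": 0, "ay": 0, "az": 0}, {"tx": 0, "ty": 0, "tz": 0.03, "ax": 0, "ay": 0, "az": 0}, {"tx": 0, "ty": 0, "tz": 0.035, "ax": 0, "ay": 0, "az": 0}, {"tx": 0, "ty": 0, "tz": 0.035, "ax": 0, "ay": 0, "az": 0}, {"tx": 0, "ty": 0, "tz": 0.022, "ax": 0, "ay": 0, "az": 0}, {"tx": 0.0027, "ty": 0.0291, "tz": 0, "ax": 0, "ay": 0, "az": 0}, {"tx": 0.0027, "ty": 0.0291, "tz": 0, "ax": 0, "ay": 0, "az": 0}, {"tx": 0.0027, "ty": 0.0291, "tz": 0, "ax": 0, "ay": 0, "az": 0}, {"tx": 0.0027, "ty": 0.0291, "tz": 0, "ax": 0, "ay": 0, "az": 0}, {"tx": 0.0027, "ty": 0.0291, "tz": 0, "ax": 0, "ay": 0, "az": 0}, {"tx": 0.0027, "ty": 0.0291, "tz": 0, "ax": 0, "ay": 0, "az": 0}, {"tx": 0.0027, "ty": 0.0291, "tz": 0, "ax": 0, "ay": 0, "az": 0}, {"tx": 0.0027, "ty": 0.0291, "tz": 0, "ax": 0, "ay": 0, "az": 0}, {"tx": 0.0027, "ty": 0.0291, "tz": 0, "ax": 0, "ay": 0, "az": 0}, {"tx": 0.0027, "ty": 0.0291, "tz": 0, "ax": 0, "ay": 0, "az": 0}, {"tx": 0.0027, "ty": 0.0291, "tz": 0, "ax": 0, "ay": 0, "az": 0}, {"tx": 0.0027, "ty": 0.0291, "tz": 0, "ax": 0, "ay": 0, "az": 0}, {"tx": 0.0027, "ty": 0.0291, "tz": 0, "ax": 0, "ay": 0, "az": 0}, {"tx": 0.0027, "ty": 0.0291, "tz": 0, "ax": 0, "ay": 0, "az": 0}], "grip": 1}}

```text
t: 15.02
tcp_pos: [595.7, 114.0, 163.8]
eef_rot: [-3.141, 0.0, 1.504]
contact_force: [0.6, -0.1, -0.9]
gripper_width: 0.523
gripper_force: 61.4
```

{"api": "drive_tool", "payload": {"increments": [{"tx": 0, "ty": 0, "tz": -0.02, "ax": 0, "ay": 0, "az": 0}, {"tx": 0, "ty": 0, "tz": 0, "ax": 0, "ay": 0, "az": 0}, {"tx": 0, "ty": 0, "tz": 0, "ax": 0, "ay": 0, "az": 0}, {"tx": 0, "ty": 0, "tz": 0, "ax": 0, "ay": 0, "az": 0}], "grip": 1}}

```text
t: 15.52
tcp_pos: [596.5, 112.8, 145.0]
eef_rot: [3.14, -0.0, 1.504]
contact_force: [0.2, -0.1, -0.7]
gripper_width: 0.52
gripper_force: 61.4
```

```bash
python3 -c "
from h import *
s=ctrl.state(); print(s['t'],s['tcp_pos'],s['contact_force'])
d=grab('wrist','w5'); p=[592.8+2,84.5,1.504]
def w(q):
    c,s=np.cos(p[2]),np.sin(p[2]); return np.array([p[0]+c*q[0]-s*q[1],p[1]+s*q[0]+c*q[1],q[2]])
im=d['color'][:,:,::-1].copy()
for q in [(0,-21,52),(0,21,52),(72,34,83),(72,-34,83),(-60,0,112),(-150,46,14),(0,30,26),(50,30,26),(0,-30,26),(-147,29,50),(244,34,83)]:
    x=wproj(d,w(q)); cv2.circle(im,tuple(int(round(v*16)) for v in x),16*2,(255,0,255),1,cv2.LINE_AA,4)
cv2.imwrite('pics/v5.png',im)
"
```

```text
15.525 [596.53321365 112.785491   145.03727106] [ 0.17247    -0.13141341 -0.66664846]
```

View pics/v5.png

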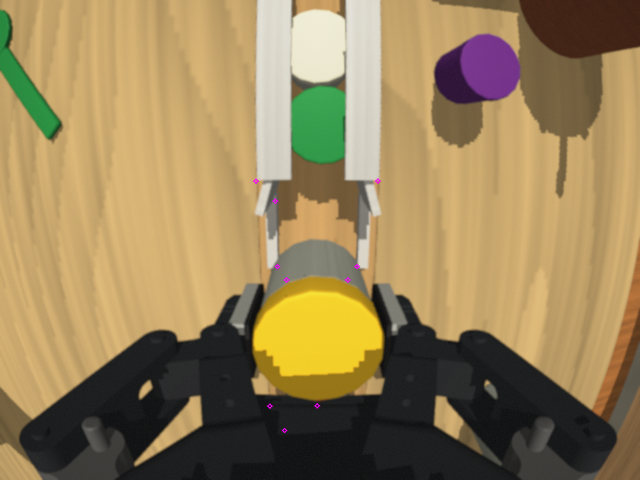

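The rails line up with the predicted markers to within 1 px, the tin is on the lane's centre line, and the green and white tins stand between the rails. Lowering into the bay.

{"api": "drive_tool", "payload": {"increments": [{"tx": 0, "ty": 0, "tz": -0.025, "ax": 0, "ay": 0, "az": 0}, {"tx": 0, "ty": 0, "tz": -0.03, "ax": 0, "ay": 0, "az": 0}, {"tx": 0, "ty": 0, "tz": -0.025, "ax": 0, "ay": 0, "az": 0}, {"tx": 0, "ty": 0, "tz": -0.015, "ax": 0, "ay": 0, "az": 0}, {"tx": 0, "ty": 0, "tz": -0.008, "ax": 0, "ay": 0, "az": 0}, {"tx": 0, "ty": 0, "tz": -0.0035, "ax": 0, "ay": 0, "az": 0}, {"tx": 0, "ty": 0, "tz": 0, "ax": 0, "ay": 0, "az": 0}, {"tx": 0, "ty": 0, "tz": 0, "ax": 0, "ay": 0, "az": 0}, {"tx": 0, "ty": 0, "tz": 0, "ax": 0, "ay": 0, "az": 0}], "grip": 1}}

```text
t: 16.7
tcp_pos: [596.5, 113.2, 38.4]
eef_rot: [3.141, -0.0, 1.504]
contact_force: [-0.2, 0.4, -1.0]
gripper_width: 0.523
gripper_force: 61.4
```

{"api": "drive_tool", "payload": {"increments": [{"tx": 0, "ty": 0, "tz": -0.0005, "ax": 0, "ay": 0, "az": 0}, {"tx": 0, "ty": 0, "tz": -0.0005, "ax": 0, "ay": 0, "az": 0}, {"tx": 0, "ty": 0, "tz": 0, "ax": 0, "ay": 0, "az": 0}, {"tx": 0, "ty": 0, "tz": 0, "ax": 0, "ay": 0, "az": 0}], "grip": 1}}

```text
t: 17.2
tcp_pos: [596.2, 113.2, 37.4]
eef_rot: [3.141, -0.0, 1.504]
contact_force: [-1.5, 0.4, 5.1]
gripper_width: 0.521
gripper_force: 61.8
```

{"api": "drive_tool", "payload": {"increments": [{"tx": 0, "ty": 0, "tz": 0, "ax": 0, "ay": 0, "az": 0}, {"tx": 0, "ty": 0, "tz": 0, "ax": 0, "ay": 0, "az": 0}, {"tx": 0, "ty": 0, "tz": 0, "ax": 0, "ay": 0, "az": 0}, {"tx": 0, "ty": 0, "tz": 0, "ax": 0, "ay": 0, "az": 0}, {"tx": 0, "ty": 0, "tz": 0, "ax": 0, "ay": 0, "az": 0}, {"tx": 0, "ty": 0, "tz": 0.01, "ax": 0, "ay": 0, "az": 0}, {"tx": 0, "ty": 0, "tz": 0.02, "ax": 0, "ay": 0, "az": 0}, {"tx": 0, "ty": 0, "tz": 0.03, "ax": 0, "ay": 0, "az": 0}, {"tx": 0, "ty": 0, "tz": 0.035, "ax": 0, "ay": 0, "az": 0}, {"tx": 0, "ty": 0, "tz": 0.035, "ax": 0, "ay": 0, "az": 0}, {"tx": 0, "ty": 0, "tz": 0, "ax": 0, "ay": 0, "az": 0}, {"tx": 0, "ty": 0, "tz": 0, "ax": 0, "ay": 0, "az": 0}], "grip": -1}}

```text
t: 18.7
tcp_pos: [595.8, 113.1, 166.9]
eef_rot: [3.142, -0.0, 1.504]
contact_force: [0.3, 0.1, 0.2]
gripper_width: 0.998
gripper_force: 0.0
```

```bash
python3 -c "
from h import *
s=ctrl.state(); print(s['t'],s['tcp_pos'])
d=grab('wrist','w6'); cv2.imwrite('pics/v6.png',d['color'][100:480,100:540,::-1])
m=cv2.inRange(cv2.cvtColor(d['color'],cv2.COLOR_RGB2HSV),(20,200,120),(32,255,255))
n,l,st,ce=cv2.connectedComponentsWithStats(m);i=1+st[1:,4].argmax();print(st[i],ce[i],watz(d,*ce[i],74),wproj(d,(597.1,113.4,74)))
"
```

```text
18.7 [595.83972584 113.11833435 166.88247821]
[ 284  205   66   67 3473] [316.73164411 238.25395911] [596.0878537 114.2398885  74.       ] [318.34641535 239.37366011]
```

View pics/v6.png

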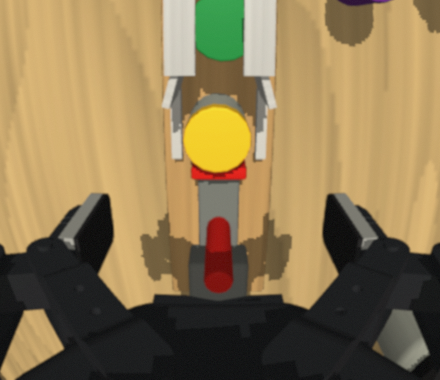

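The yellow tin stands upright in the bay at about (596,114), in front of the red face. Now back to the handle.

{"api": "drive_tool", "payload": {"increments": [{"tx": -0.0005, "ty": -0.0073, "tz": 0, "ax": 0, "ay": 0, "az": 7.5}, {"tx": -0.0005, "ty": -0.0073, "tz": 0, "ax": 0, "ay": 0, "az": 7.5}, {"tx": -0.0005, "ty": -0.0073, "tz": 0, "ax": 0, "ay": 0, "az": 7.5}, {"tx": -0.0005, "ty": -0.0073, "tz": 0, "ax": 0, "ay": 0, "az": 7.5}, {"tx": -0.0005, "ty": -0.0073, "tz": 0, "ax": 0, "ay": 0, "az": 7.5}, {"tx": -0.0005, "ty": -0.0073, "tz": 0, "ax": 0, "ay": 0, "az": 7.5}, {"tx": -0.0005, "ty": -0.0073, "tz": 0, "ax": 0, "ay": 0, "az": 7.5}, {"tx": -0.0005, "ty": -0.0073, "tz": 0, "ax": 0, "ay": 0, "az": 7.5}, {"tx": -0.0005, "ty": -0.0073, "tz": 0, "ax": 0, "ay": 0, "az": 7.5}, {"tx": -0.0005, "ty": -0.0073, "tz": 0, "ax": 0, "ay": 0, "az": 7.5}, {"tx": -0.0003, "ty": -0.0073, "tz": 0, "ax": 0, "ay": 0, "az": 7.5}, {"tx": -0.0002, "ty": -0.0073, "tz": 0, "ax": 0, "ay": 0, "az": 7.5}, {"tx": 0, "ty": 0, "tz": 0, "ax": 0, "ay": 0, "az": 0}, {"tx": 0, "ty": 0, "tz": 0, "ax": 0, "ay": 0, "az": 0}, {"tx": 0, "ty": 0, "tz": 0, "ax": 0, "ay": 0, "az": 0}], "grip": -1}}

```text
t: 20.62
tcp_pos: [590.4, 25.8, 166.5]
eef_rot: [3.142, -0.001, 3.074]
contact_force: [0.3, 0.2, -0.0]
gripper_width: 0.996
gripper_force: 0.0
```

{"api": "drive_tool", "payload": {"increments": [{"tx": 0, "ty": -0.001, "tz": -0.02, "ax": 0, "ay": 0, "az": 0}, {"tx": 0, "ty": 0, "tz": -0.022, "ax": 0, "ay": 0, "az": 0}, {"tx": 0, "ty": 0, "tz": -0.022, "ax": 0, "ay": 0, "az": 0}, {"tx": 0, "ty": 0, "tz": -0.02, "ax": 0, "ay": 0, "az": 0}, {"tx": 0, "ty": 0, "tz": 0, "ax": 0, "ay": 0, "az": 0}, {"tx": 0, "ty": 0, "tz": 0, "ax": 0, "ay": 0, "az": 0}, {"tx": 0, "ty": 0, "tz": 0, "ax": 0, "ay": 0, "az": 0}], "grip": -1}}

```text
t: 21.5
tcp_pos: [591.5, 24.7, 83.9]
eef_rot: [3.141, 0.002, 3.075]
contact_force: [-0.6, 0.2, 0.6]
gripper_width: 1.001
gripper_force: 0.0
```

{"api": "drive_tool", "payload": {"increments": [{"tx": 0, "ty": 0, "tz": 0, "ax": 0, "ay": 0, "az": 0}, {"tx": 0, "ty": 0, "tz": 0, "ax": 0, "ay": 0, "az": 0}, {"tx": 0, "ty": 0, "tz": 0, "ax": 0, "ay": 0, "az": 0}, {"tx": 0, "ty": 0, "tz": 0, "ax": 0, "ay": 0, "az": 0}, {"tx": 0, "ty": 0, "tz": 0, "ax": 0, "ay": 0, "az": 0}, {"tx": 0, "ty": 0, "tz": 0, "ax": 0, "ay": 0, "az": 0}], "grip": 1}}

```text
t: 22.25
tcp_pos: [590.5, 24.6, 83.1]
eef_rot: [3.141, 0.0, 3.075]
contact_force: [-1.4, 0.9, 3.5]
gripper_width: 0.215
gripper_force: 58.5
```

Gripped at rest. Pushing 84 mm as before.

{"api": "drive_tool", "payload": {"increments": [{"tx": 0.0003, "ty": 0.005, "tz": 0, "ax": 0, "ay": 0, "az": 0}, {"tx": 0.0005, "ty": 0.007, "tz": 0, "ax": 0, "ay": 0, "az": 0}, {"tx": 0.0005, "ty": 0.007, "tz": 0, "ax": 0, "ay": 0, "az": 0}, {"tx": 0.0005, "ty": 0.007, "tz": 0, "ax": 0, "ay": 0, "az": 0}, {"tx": 0.0005, "ty": 0.007, "tz": 0, "ax": 0, "ay": 0, "az": 0}, {"tx": 0.0004, "ty": 0.007, "tz": 0, "ax": 0, "ay": 0, "az": 0}, {"tx": 0.0005, "ty": 0.007, "tz": 0, "ax": 0, "ay": 0, "az": 0}, {"tx": 0.0005, "ty": 0.007, "tz": 0, "ax": 0, "ay": 0, "az": 0}, {"tx": 0.0005, "ty": 0.007, "tz": 0, "ax": 0, "ay": 0, "az": 0}, {"tx": 0.0005, "ty": 0.007, "tz": 0, "ax": 0, "ay": 0, "az": 0}, {"tx": 0.0004, "ty": 0.007, "tz": 0, "ax": 0, "ay": 0, "az": 0}, {"tx": 0.0004, "ty": 0.006, "tz": 0, "ax": 0, "ay": 0, "az": 0}, {"tx": 0.0001, "ty": 0.003, "tz": 0, "ax": 0, "ay": 0, "az": 0}, {"tx": 0, "ty": 0, "tz": 0, "ax": 0, "ay": 0, "az": 0}, {"tx": 0, "ty": 0, "tz": 0, "ax": 0, "ay": 0, "az": 0}], "grip": 1}}

```text
t: 24.12
tcp_pos: [596.2, 104.9, 83.1]
eef_rot: [-3.134, 0.001, 3.073]
contact_force: [-0.4, -12.6, 6.3]
gripper_width: 0.219
gripper_force: 59.3
```

```bash
python3 -c "
from h import *
a=grab('wrist','w7')
cv2.imwrite('pics/v7.png',cv2.resize(a['color'][150:330,240:640],None,fx=2,fy=2)[:,:,::-1])
"
```

```text
(no output)
```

View pics/v7.png

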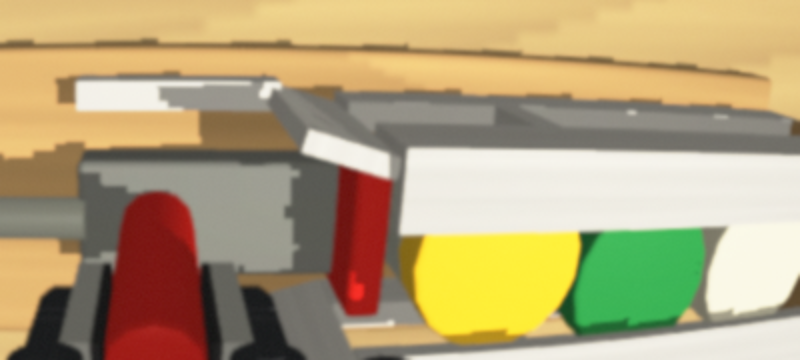

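All three tins are now in single file between the rails: yellow at (495,285), green at (640,280) and white at (755,270), all upright. Easing the pusher home, with 2 mm of extra travel to seat it.

{"api": "drive_tool", "payload": {"increments": [{"tx": -0.0003, "ty": -0.004, "tz": 0, "ax": 0, "ay": 0, "az": 0}, {"tx": -0.0005, "ty": -0.007, "tz": 0, "ax": 0, "ay": 0, "az": 0}, {"tx": -0.0005, "ty": -0.007, "tz": 0, "ax": 0, "ay": 0, "az": 0}, {"tx": -0.0005, "ty": -0.007, "tz": 0, "ax": 0, "ay": 0, "az": 0}, {"tx": -0.0005, "ty": -0.007, "tz": 0, "ax": 0, "ay": 0, "az": 0}, {"tx": -0.0005, "ty": -0.007, "tz": 0, "ax": 0, "ay": 0, "az": 0}, {"tx": -0.0005, "ty": -0.007, "tz": 0, "ax": 0, "ay": 0, "az": 0}, {"tx": -0.0005, "ty": -0.007, "tz": 0, "ax": 0, "ay": 0, "az": 0}, {"tx": -0.0005, "ty": -0.007, "tz": 0, "ax": 0, "ay": 0, "az": 0}, {"tx": -0.0004, "ty": -0.007, "tz": 0, "ax": 0, "ay": 0, "az": 0}, {"tx": -0.0003, "ty": -0.006, "tz": 0, "ax": 0, "ay": 0, "az": 0}, {"tx": -0.0002, "ty": -0.004, "tz": 0, "ax": 0, "ay": 0, "az": 0}, {"tx": -0.0002, "ty": -0.003, "tz": 0, "ax": 0, "ay": 0, "az": 0}, {"tx": -0.0002, "ty": -0.003, "tz": 0, "ax": 0, "ay": 0, "az": 0}, {"tx": 0, "ty": -0.002, "tz": 0, "ax": 0, "ay": 0, "az": 0}, {"tx": 0, "ty": -0.001, "tz": 0, "ax": 0, "ay": 0, "az": 0}, {"tx": 0, "ty": 0, "tz": 0, "ax": 0, "ay": 0, "az": 0}, {"tx": 0, "ty": 0, "tz": 0, "ax": 0, "ay": 0, "az": 0}], "grip": 1}}

```text
t: 26.42
tcp_pos: [590.6, 24.7, 83.1]
eef_rot: [3.138, -0.0, 3.076]
contact_force: [-1.8, 2.1, 5.6]
gripper_width: 0.214
gripper_force: 59.1
```

At the rest stop (reaction force is now +y). Releasing and lifting clear.

{"api": "drive_tool", "payload": {"increments": [{"tx": 0, "ty": 0, "tz": 0, "ax": 0, "ay": 0, "az": 0}, {"tx": 0, "ty": 0, "tz": 0, "ax": 0, "ay": 0, "az": 0}, {"tx": 0, "ty": 0, "tz": 0, "ax": 0, "ay": 0, "az": 0}, {"tx": 0, "ty": 0, "tz": 0, "ax": 0, "ay": 0, "az": 0}, {"tx": 0, "ty": 0.002, "tz": 0, "ax": 0, "ay": 0, "az": 0}, {"tx": 0, "ty": 0, "tz": 0.025, "ax": 0, "ay": 0, "az": 0}, {"tx": 0, "ty": 0, "tz": 0.03, "ax": 0, "ay": 0, "az": 0}, {"tx": 0, "ty": 0, "tz": 0.035, "ax": 0, "ay": 0, "az": 0}, {"tx": 0, "ty": 0, "tz": 0.02, "ax": 0, "ay": 0, "az": 0}, {"tx": 0, "ty": 0, "tz": 0, "ax": 0, "ay": 0, "az": 0}, {"tx": 0, "ty": 0, "tz": 0, "ax": 0, "ay": 0, "az": 0}, {"tx": 0, "ty": 0, "tz": 0, "ax": 0, "ay": 0, "az": 0}], "grip": -1}}

```text
t: 27.92
tcp_pos: [589.6, 24.5, 191.4]
eef_rot: [-3.141, -0.003, 3.075]
contact_force: [0.0, 0.8, 0.4]
gripper_width: 0.998
gripper_force: 0.0
```

```bash
python3 -c "
from h import *
s=ctrl.state(); print(s['t'],s['tcp_pos'])
d=grab('wrist','w8'); hsv=cv2.cvtColor(d['color'],cv2.COLOR_RGB2HSV)
m=cv2.inRange(hsv,(20,200,120),(32,255,255)); n,l,st,ce=cv2.connectedComponentsWithStats(m);i=1+st[1:,4].argmax();X=watz(d,*ce[i],74);print('yellow caddy x ~',X,(X-[595,84.5,74])@[.0667,.9978,0])
m=cv2.inRange(hsv,(0,200,80),(8,255,255)); n,l,st,ce=cv2.connectedComponentsWithStats(m);print(st[1:][st[1:,4]>60]); print('face front exp',wproj(d,(595,84.5,52)),'handle top',wproj(d,(590.4,24.7,112)))
"
```

```text
27.925 [589.63573237  24.50726433 191.36101771]
yellow caddy x ~ [606.47489712 184.51823495  74.        ] 100.5635704724411
[[ 377  193   17   55  714]
 [ 304  209   29   51 1124]]
face front exp [393.14604555 223.79555116] handle top [317.43252186 245.79120828]
```

```bash
python3 -c "
from bench import ctrl
print(ctrl.hand_in())"
```

```text
the job is handed in; nothing more can be done
None
```

I pushed the green tin and then the yellow tin between the rails behind the white one. All three looked upright in single file. I eased the pusher fully home both times, and handed the job in at about 28 s; no verdict came back.

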